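# Seat the drive and close the laptop

## Task

The laptop on the repair bench is nearly done. With the fingertips only, first push its flat metal drive along its bay until it is fully home in the connector, then gently fold the screen down until the laptop is completely shut. Nothing needs grasping: do not lift the laptop or shove it out of its place, and leave the other things on the bench alone.

Things in the scene. Friction and masses are not known exactly. Their poses are not given: they have to be found in the camera images.
- laptop: The laptop, loose on the bench (about 2 kg; stays put under pushes of 10 N). Origin: centre of its underside. z up, +x towards the edge with the screen hinge, y along the hinge. Base 220 mm (x) by 320 mm (y), keyboard removed, open from above: floor 5 mm thick, rim walls 20 mm high. Drive bay in the front (-x) half; circuit board and fan in the rear half, below z = 17 mm.
- bay (a point): Middle of the drive bay's floor (laptop x = -58, y = 0, z = 5 mm). The bay runs along the laptop's y, x from -95 to -21 mm between guide rails 11 mm high: connector at its -y end (face at y = -141 mm), then the drive, then bare floor up to a speaker box that starts at y = 115 mm.
- drive (a joint): How far the drive stands out of its seat (m): 0 fully home against its stop at the connector, grows towards the laptop's +y, at most 0.040. Slides stiffly (about 2 N) and stays where it is left. Light metal, pale label on top, 70 mm (laptop x) by 100 mm (y), 9.5 mm thick, centreline at laptop x = -58 mm, top at z = 15 mm.
- drive_end (a point): Middle of the top edge of the drive's +y end face: the face to push, towards the laptop's -y. The face reaches 9.5 mm down from here, to just over the bay floor. In the laptop's frame y = -40 mm plus the joint value.
- screen (a joint): Screen opening angle (rad): 0 shut flat on the base, 1.57 upright, more leans back away from the base, at most 2.3. Stiff hinge (about 0.6 N m): stays at any angle, does not fall. The screen is 320 mm wide, 210 mm from hinge axis to free edge, 7 mm thick, 0.45 kg; it shuts against soft rubber bumpers.
- screen_edge (a point): Middle of the screen's free edge (centre of its 7 mm thickness).
- screen_hinge (a point): Middle of the screen's hinge edge, centre of its thickness. The hinge axis lies at x = 105, z = 21 mm in the laptop's frame, on the inner (glass) face; the outer face is 7 mm from it, at z = 28 mm when shut.
- jar: Bystander: translucent whitish screw-top jar, black cap, 48 mm across, 62 mm tall, standing; origin at the centre of its underside.
- tape: Bystander: roll of paper tape lying flat, 72 mm across, 24 mm high; origin at the centre of its underside.
- tin: Bystander: low plain metal tin, 52 mm across, 45 mm tall; origin at the centre of its underside.
- screwdriver: Bystander: screwdriver with blue handle, 170 mm long, lying on the bench beyond the laptop's front edge.

How it is judged:
By the outcome, as a careful person would: the job done as asked, in the order asked, and still so for the second after the job is handed in, with the robot touching nothing.
It also fails if it takes over 64 s, if anything falls off the work surface, if the arm or the gripper's body presses on something with over 40 N, if the wrist force passes 120 N, or if a joint passes its speed limit or range.

## Robot

A 6-joint arm with a two-finger parallel gripper is mounted at the origin on the work surface. World frame = base frame: x ahead of the robot, y to its left, z up, the work surface at z = 0. Lengths are in mm, angles in rad, forces in N, time in s.
With the tool pointing down it reaches from about 300 to 775 mm from the base axis. Payload 14.6 kg.
Tool frame: the origin (TCP) lies at the very end of the fingers, on their centre line; the grasp point (between the pads) lies 19 mm behind it (bot.grip_point_offset is the distance from the TCP to the grasp point, in mm); z points along the fingers, y is the line along which they close (so a half turn about z gives the same grasp; the last joint's range is limited). The gripper opens to 94 mm and grips with 3 to 60 N. Pads are 16 mm wide; open, the fingers measure 119 mm over their backs; the gripper's body (75 mm by 177 mm) begins 78 mm behind the grasp point.
Start: joints at [1.139, 0.3, 1.521, -0, 1.321, -0.067], TCP at [196.216, 513.798, 205.446] pointing down, gripper open.
Joint ranges: [-3.03, 3.03], [-0.79, 2.21], [0.23, 2.52], [-1.04, 4.18], [0, 3.07], [-2.55, 2.55]. Speed limits (rad/s): [2.22, 2.22, 2.57, 3.14, 3.14, 3.14].

## Interface

Orientations are given as a unit quaternion [x, y, z, w].
In Python, from rig import sense, viewer, bot gives the robot as it stands.
- The arm moves only by the tool step_arm, never from a script. Its argument "rows" is a list of rows, each an object of numbers: "rx", "ry", "rz": the turn, a rotation vector about the tool's x, y, z in units of pi/4 rad (1.0 is pi/4 rad); "x", "y", "z": the shift along the tool's x, y, z in units of 100 cm (1.0 is 100 cm); "jaw": the opening, from 0 (shut) to 1 (fully open). In form: [{"rx": .., "ry": .., "rz": .., "x": .., "y": .., "z": .., "jaw": ..}, ...]. A call has 1 to 8 rows; each row shifts and turns the commanded pose from where the row before left it, along the tool's axes as they then stand; what a row does not reach is not made up. A row lasts 1/10 s, in which the tool goes at most 50 mm and 8.59 degrees, less where a joint would pass 70% of its speed; a pose out of reach is approached as far as the arm can. A call with a number of a shift or a turn outside -1 to 1 is refused whole. A call with a gripper value outside its range is refused whole. The fingers move at their own pace and stop on an object; "squeeze" is the grip in N (left out, the last holds). Time passes only in rows, so rows that do not move let the fingers close. It gives the time, the measured TCP pose, the force, the opening and the grip force at its end, in the units of the state.
- sense(): the state, without advancing time (a new reading comes with each control period).
- viewer.grab_frame(name): name is "scene" or "top"; returns a dict with "color" (400x640x3 uint8, red, green, blue), "z_map" (400x640 float32, mm along the optical axis (not along the pixel's ray), 0 where there is no reading), "fx", "fy", "cx", "cy" (pixels), "R" (3x3) and "t" (3): a world point X has camera coordinates R X + t. Camera axes: x right, y down, z forward; pixel columns grow to the right and rows downward; lengths in mm; the calibration is good to about 2 mm. A picture is of the moment at which its call begins.
- bot.hand_in(): hands the job in; it is judged then, once.
The state is a dict: "clock": time; "qpos": joint angles; "joint_vel": joint speeds; "effort": joint torques, N m; "tcp_pos": TCP position; "eef_rot": TCP orientation; "force": force on the tool from outside, world axes, zero at the start; "wrist_torque": the same for the moment, N m; "width": finger opening in mm; "grasp_force": force on a finger pad.
Only numpy, scipy, OpenCV 4.12 (cv2) and the standard library are available. Lean on these libraries where they do the work, as an engineer would, in place of code of your own. Each camera call takes 0.05 s, during which the arm holds its last target. There are 200 camera calls.

## Working session

There is one attempt and no reset: what is moved stays moved. The work goes in short steps, Python scripts to look and compute and a tool call to move; the robot and the scene stay as the last step left them, time stands still between calls to the robot, and variables do not carry over. Pictures are saved under pics/ and viewed, at most 10 in all, crops included, and the job is handed in when it is done.

Besides the shell and the picture viewer there is one more tool, called as a command line: name --argument value ..., lists and objects as JSON in quotes. step_arm: Moves the arm, as the interface text tells. Shifts and turns lie within -1 to 1; 1 stands for 100 cm of shift or pi/4 rad of turn. Its arguments: {"type":"object","properties":{"rows":{"type":"array","items":{"type":"object","properties":{"rx":{"type":"number","minimum":-1,"maximum":1},"ry":{"type":"number","minimum":-1,"maximum":1},"rz":{"type":"number","minimum":-1,"maximum":1},"x":{"type":"number","minimum":-1,"maximum":1},"y":{"type":"number","minimum":-1,"maximum":1},"z":{"type":"number","minimum":-1,"maximum":1},"jaw":{"type":"number"}}}},"squeeze":{"type":"number"}},"required":["rows"]}

```bash
mkdir -p pics; cat > h.py <<'E'
import numpy as np, cv2
from rig import sense, viewer, bot
def pts(f):
    z=f["z_map"]; v,u=np.mgrid[:z.shape[0],:z.shape[1]]
    c=np.stack([(u-f["cx"])/f["fx"]*z,(v-f["cy"])/f["fy"]*z,z],-1)
    P=(c-f["t"])@np.asarray(f["R"]); P[z==0]=np.nan
    return P
E
python3 - <<'E'
from h import *
for n in("top","scene"):
    f=viewer.grab_frame(n); np.save(n+".npy",f,allow_pickle=True)
    cv2.imwrite(f"pics/{n}0.png",f["color"][:,:,::-1])
    print(n,-np.asarray(f["R"]).T@f["t"],f["fx"])
s=sense();print(s["tcp_pos"],s["eef_rot"],s["clock"],s["force"])
E
```

```text
top [464.71433383 -94.581111   845.2071916 ] 391.23289444676664
scene [ 983.93883602 -365.29864796  736.25483224] 456.66543985338603
[196.11680555 513.58130144 204.94501043] [ 1.81367093e-01  9.83415320e-01 -5.20196677e-04 -1.21515194e-04] 0.1 [-0.15761948 -0.68152472 -0.44965274]
```

View pics/top0.png

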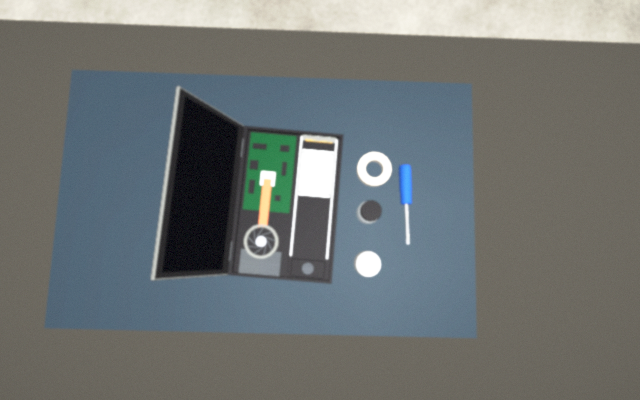

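View pics/scene0.png

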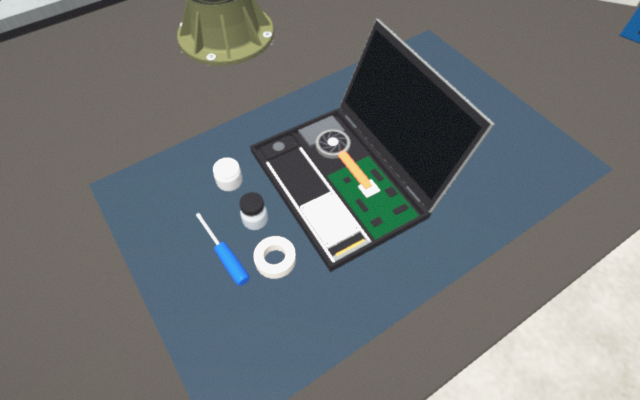

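The top view shows the laptop base at about (240–342, 127–282). The drive is the white block at (318, 173), its end at row ~197, and the connector is at (318, 142). The screen is leaning back, with its free edge from (180, 88) to (153, 278). The scene view agrees: the drive end is near (316, 205) and the screen's free edge runs from (377, 28) to (489, 125).

```bash
python3 - <<'E'
from h import *
np.set_printoptions(precision=1,suppress=True)
L={"top":[(342,135),(330,281),(318,173),(310,220),(305,250),(318,142),(268,178),(307,268),(261,241),(210,180),(200,230),(374,155),(370,211),(368,264),(405,185)],
"scene":[(330,220),(300,180),(415,110),(400,150),(274,245),(252,203),(227,168)]}
for n in L:
    f=np.load(n+".npy",allow_pickle=True).item(); P=pts(f)
    for u,v in L[n]: print(n,u,v,P[v,u])
    # two-view features
f=np.load("top.npy",allow_pickle=True).item()
def ray(f,u,v,z):
    R=np.asarray(f["R"]);o=-R.T@f["t"];d=R.T@[(u-f["cx"])/f["fx"],(v-f["cy"])/f["fy"],1]
    return o+d*(z-o[2])/d[2]
c=f["color"].astype(int)
roi=np.zeros(c.shape[:2],np.uint8);roi[145:205,290:340]=1
m=((c.min(2)>170)&(roi>0)).astype(np.uint8)
n,l,st,ce=cv2.connectedComponentsWithStats(m)
print(st)
i=1+np.argmax(st[1:,4]);cn=cv2.findContours((l==i).astype(np.uint8),0,2)[0][0]
print(cv2.minAreaRect(cn))
for p in cv2.boxPoints(cv2.minAreaRect(cn)):print(p,ray(f,*p,15))
a=cv2.resize(f["color"][110:300,140:350],None,fx=3,fy=3,interpolation=cv2.INTER_CUBIC)
g=np.load("scene.npy",allow_pickle=True).item()
cv2.imwrite("pics/a.png",a[:,:,::-1])
E
```

```text
top 342 135 [ 703.8 -157.5   16.7]
top 330 281 [ 391.3 -138.4   20.9]
top 318 173 [ 619.  -107.6   13.1]
top 310 220 [517.6 -93.3   3.1]
top 305 250 [453.4 -84.5   4.6]
top 318 142 [ 689.6 -105.9    5.2]
top 268 178 [604.4  -0.6  14.9]
top 307 268 [416.2 -90.   14.4]
top 261 241 [469.8   8.4  14.7]
top 210 180 [581.   97.4 111.4]
top 200 230 [486.2 107.6 121.4]
top 374 155 [ 660.2 -226.9   22.6]
top 370 211 [ 535.6 -213.8   60.9]
top 368 264 [ 429.2 -213.4   44.8]
top 405 185 [ 596.3 -293.1   26.5]
scene 330 220 [ 626.4 -102.9   15.8]
scene 300 180 [510.9 -95.6   5.2]
scene 415 110 [583.5 111.5 143.7]
scene 400 150 [598.4  77.8  68.7]
scene 274 245 [ 613.4 -215.4   15.3]
scene 252 203 [ 542.4 -214.3   61.1]
scene 227 168 [ 431.6 -210.4   41.8]
[[     0      0    640    400 254072]
 [   294    145     44     60   1928]]
((315.3758544921875, 174.48968505859375), (39.03137969970703, 62.367164611816406), 4.763641834259033)
[293.3 203.9] [550.1 -56.8  15. ]
[298.5 141.8] [686.1 -63.4  15. ]
[337.4 145. ] [ 681.6 -148.1   15. ]
[332.2 207.2] [ 545.6 -139.9   15. ]
```

View pics/a.png

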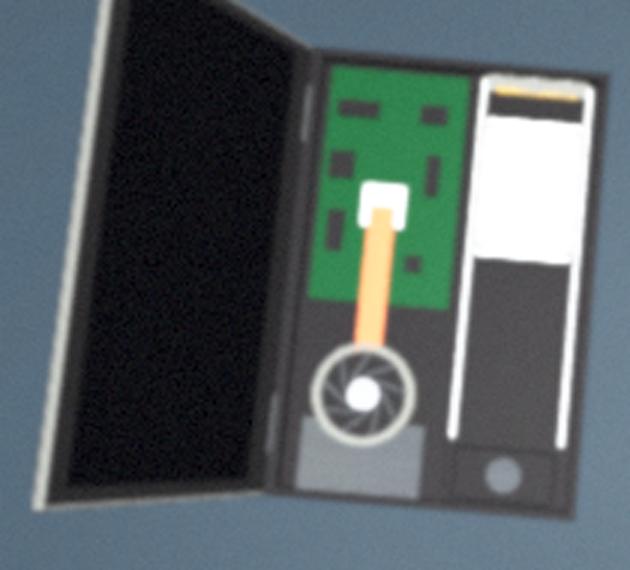

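```bash
cat >> h.py <<'E'
def ray(f,u,v,z):
    R=np.asarray(f["R"]);o=-R.T@f["t"];d=R.T@[(u-f["cx"])/f["fx"],(v-f["cy"])/f["fy"],1]
    return o+d*(z-o[2])/d[2]
E
python3 - <<'E'
from h import *
np.set_printoptions(precision=1,suppress=True)
f=np.load("top.npy",allow_pickle=True).item(); g=np.load("scene.npy",allow_pickle=True).item()
px=lambda u,v:(140+(u+.5)/3-.5,110+(v+.5)/3-.5)
F={"front_conn":(608,73,20),"front_spk":(575,518,20),"railfront_spk":(561,446,16),"railrear_spk":(453,438,16),"dr_rear":(472,259,15),"dr_front":(569,263,15),"railtopR":(592,85,16),"railtopL":(482,80,16)}
for k,(u,v,z) in F.items(): print(k,ray(f,*px(u,v),z))
# screen planes from depth in both views: fit dark screen region
for fr,poly in((f,[(190,105),(232,135),(225,265),(170,265)]),(g,[(385,60),(465,125),(430,185),(360,105)])):
    m=np.zeros((400,640),np.uint8);cv2.fillPoly(m,[np.array(poly)],1)
    Q=pts(fr)[m>0];Q=Q[np.isfinite(Q[:,0])];c=Q.mean(0);n=np.linalg.svd(Q-c,full_matrices=False)[2][2]
    print("plane",c,n*np.sign(n[2]),np.std((Q-c)@n),np.degrees(np.arccos(abs(n[2]))))
# free edge: max height
for fr,box in((f,(60,150,300,200)),(g,(10,340,210,500))):
    P=pts(fr)[box[0]:box[2],box[1]:box[3]].reshape(-1,3);P=P[np.isfinite(P[:,0])]
    print("top",P[np.argsort(-P[:,2])[:400:40]])
a=cv2.resize(g["color"][15:275,240:500],None,fx=2.3,fy=2.3,interpolation=cv2.INTER_CUBIC)
cv2.imwrite("pics/b.png",a[:,:,::-1])
E
```

```text
front_conn [ 705.1 -158.    20. ]
front_spk [ 388.6 -141.3   20. ]
railfront_spk [ 437.4 -130.6   16. ]
railrear_spk [440.9 -55.   16. ]
dr_rear [567.4 -64.1  15. ]
dr_front [ 566.5 -133.2   15. ]
railtopR [ 697.  -146.8   16. ]
railtopL [698.1 -67.   16. ]
plane [551.7 104.  123.1] [-0.1 -0.9  0.4] 0.777030776142477 68.80063677145107
plane [586.7 102.6 125.5] [-0.1 -0.9  0.4] 1.0967199767720346 68.81827258913503
top [[428.2 149.  218. ]
 [442.2 149.1 216.4]
 [406.3 152.8 216. ]
 [678.  132.7 215.7]
 [414.1 148.9 215.5]
 [417.1 152.3 215.3]
 [595.6 136.9 215.1]
 [448.4 150.1 215. ]
 [674.8 137.7 214.8]
 [451.6 147.3 214.7]]
top [[673.9 134.6 218.5]
 [631.2 136.3 217.1]
 [421.  146.5 216.9]
 [691.2 135.8 216.6]
 [645.7 133.9 216.3]
 [711.5 135.3 216.2]
 [557.  140.9 216. ]
 [484.7 142.5 215.8]
 [598.  138.4 215.6]
 [450.3 144.8 215.4]]
```

View pics/b.png

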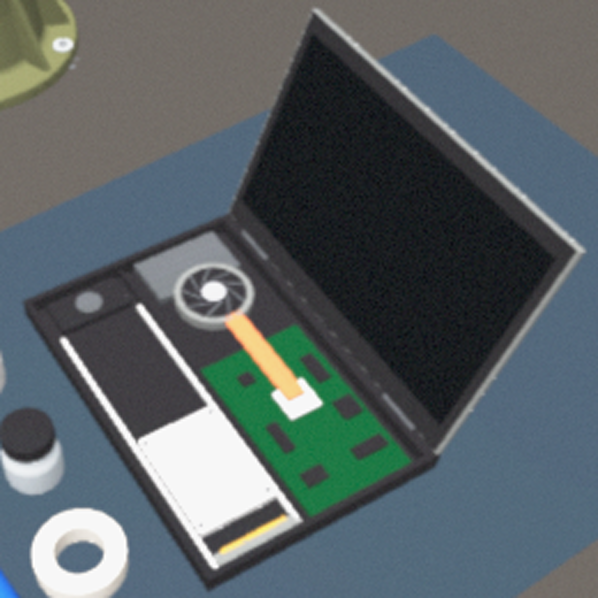

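The scene crop shows the drive's end edge from (140, 441) to (213, 408), base corners at (27, 305) and (212, 587), and the screen about 111° open. I'll fit the laptop pose from both views.

```bash
cat > pose.py <<'E'
from h import *
np.set_printoptions(precision=1,suppress=True)
f=np.load("top.npy",allow_pickle=True).item(); g=np.load("scene.npy",allow_pickle=True).item()
pa=lambda u,v:(140+(u+.5)/3-.5,110+(v+.5)/3-.5)
pb=lambda u,v:(240+(u+.5)/2.3-.5,15+(v+.5)/2.3-.5)
W=[ray(f,*pa(608,73),20),ray(f,*pa(575,518),20),ray(g,*pb(212,576),20),ray(g,*pb(25,304),20)]
M=np.array([[-110,-160],[-110,160]]*2,float)
print(np.array(W))
from scipy.optimize import least_squares
def tr(p,m): c,s=np.cos(p[2]),np.sin(p[2]); return m@np.array([[c,s],[-s,c]])+p[:2]
p=least_squares(lambda p:(tr(p,M)-np.array(W)[:,:2]).ravel(),[550,-40,1.52]).x
print("pose",p,np.degrees(p[2])); 
def inv(w): c,s=np.cos(p[2]),np.sin(p[2]); return (np.asarray(w)[:2]-p[:2])@np.array([[c,-s],[s,c]])
print("res",inv(W[0]),inv(W[1]),inv(W[2]),inv(W[3]))
for q in ((472,259),(569,263)): print("drive top",inv(ray(f,*pa(*q),15)))
for q in ((140,441),(213,408)): print("drive scene",inv(ray(g,*pb(*q),15)))
for a,b in((pa(561,446),f),(pa(453,438),f),(pb(64,340),g),(pb(138,306),g)): print("rail",inv(ray(b,*a,16)))
np.save("pose.npy",p)
E
python3 pose.py
cat >> h.py <<'E'
def st():
    from scipy.spatial.transform import Rotation as Ro
    p=np.load("pose.npy"); s=sense(); c,sn=np.cos(p[2]),np.sin(p[2])
    l=(np.array(s["tcp_pos"][:2])-p[:2])@np.array([[c,-sn],[sn,c]])
    L=np.array([[c,-sn,0],[sn,c,0],[0,0,1]])
    T=L@np.array([[0,1,0],[1,0,0],[0,0,-1.]])
    rv=(Ro.from_quat(s["eef_rot"]).inv()*Ro.from_matrix(T)).as_rotvec()/(np.pi/4)
    print("t",s["clock"],"lap xyz",l,s["tcp_pos"][2],"rot err",np.round(rv,4),"F lap",L.T@s["force"],"w",s["width"])
E
python3 -c "from h import *;st()"
```

```text
[[ 705.1 -158.    20. ]
 [ 388.6 -141.3   20. ]
 [ 705.4 -153.6   20. ]
 [ 392.  -139.8   20. ]]
pose [553.1 -38.3   1.5] 87.23287338606602
res [-112.2 -157.7] [-110.8  159.4] [-107.8 -157.7] [-109.2  156. ]
drive top [-25.  -15.5]
drive top [-94.2 -18. ]
drive scene [-92.4 -21.7]
drive scene [-23.6 -24.7]
rail [-97.8 111.1]
rail [-22.1 111.2]
rail [-97.2 104.3]
rail [-22.2 104.7]
t 0.1 lap xyz [534.00424769 383.19171325] 204.94501042678948 rot err [-1.300e-03 -3.000e-04 -4.029e-01] F lap [-0.68833941  0.12453393 -0.44965274] w 94.03943753420478
```

step_arm --rows '[{"z": -0.04,"rz": -0.135,"jaw": 0},{"z": -0.04,"rz": -0.135},{"z": -0.02,"rz": -0.133},{"y": -0.04,"x": -0.023},{"y": -0.04,"x": -0.023},{"y": -0.04,"x": -0.023},{"y": -0.04,"x": -0.023},{"y": -0.04,"x": -0.023}]'

```text
schema error: expected keys rx, ry, rz, x, y, z, jaw
```

```bash
python3 -c "from h import *;st()"
```

```text
t 0.1 lap xyz [534.00424769 383.19171325] 204.94501042678948 rot err [-1.300e-03 -3.000e-04 -4.029e-01] F lap [-0.68833941  0.12453393 -0.44965274] w 94.03943753420478
```

step_arm --rows '[{"rx": 0,"ry": 0,"rz": -0.135,"x": 0,"y": 0,"z": -0.04,"jaw": 0},{"rx": 0,"ry": 0,"rz": -0.135,"x": 0,"y": 0,"z": -0.04,"jaw": 0},{"rx": 0,"ry": 0,"rz": -0.133,"x": 0,"y": 0,"z": -0.02,"jaw": 0},{"rx": 0,"ry": 0,"rz": 0,"x": -0.023,"y": -0.04,"z": 0,"jaw": 0},{"rx": 0,"ry": 0,"rz": 0,"x": -0.023,"y": -0.04,"z": 0,"jaw": 0},{"rx": 0,"ry": 0,"rz": 0,"x": -0.023,"y": -0.04,"z": 0,"jaw": 0},{"rx": 0,"ry": 0,"rz": 0,"x": -0.023,"y": -0.04,"z": 0,"jaw": 0},{"rx": 0,"ry": 0,"rz": 0,"x": -0.023,"y": -0.04,"z": 0,"jaw": 0}]'

```text
clock: 0.9
tcp_pos: [301.7, 306.7, 305.3]
eef_rot: [0.024, 1.0, -0.0, -0.0]
force: [1.1, 0.5, -0.8]
width: 33.3
grasp_force: 0.0
```

```bash
python3 -c "from h import *;st()"
```

```text
t 0.9 lap xyz [332.49203602 267.72752454] 305.261667749446 rot err [-0.0003 -0.0002  0.0005] F lap [ 0.54756703 -1.11147264 -0.75697599] w 33.32641047063495
```

step_arm --rows '[{"rx": 0,"ry": 0,"rz": 0,"x": -0.024,"y": -0.04,"z": 0,"jaw": 0},{"rx": 0,"ry": 0,"rz": 0,"x": -0.024,"y": -0.04,"z": 0,"jaw": 0},{"rx": 0,"ry": 0,"rz": 0,"x": -0.024,"y": -0.04,"z": 0,"jaw": 0},{"rx": 0,"ry": 0,"rz": 0,"x": -0.024,"y": -0.04,"z": 0,"jaw": 0},{"rx": 0,"ry": 0,"rz": 0,"x": -0.024,"y": -0.04,"z": 0,"jaw": 0},{"rx": 0,"ry": 0,"rz": 0,"x": -0.024,"y": -0.04,"z": 0,"jaw": 0},{"rx": 0,"ry": 0,"rz": 0,"x": -0.024,"y": -0.04,"z": 0,"jaw": 0},{"rx": 0,"ry": 0,"rz": 0,"x": -0.024,"y": -0.04,"z": 0,"jaw": 0}]'

```text
clock: 1.7
tcp_pos: [478.2, -22.4, 305.3]
eef_rot: [0.024, 1.0, 0.0, -0.0]
force: [1.4, 0.1, 0.6]
width: 0.5
grasp_force: 0.0
```

step_arm --rows '[{"rx": 0,"ry": 0,"rz": 0,"x": -0.022,"y": -0.035,"z": 0,"jaw": 0},{"rx": 0,"ry": 0,"rz": 0,"x": -0.022,"y": -0.035,"z": 0,"jaw": 0},{"rx": 0,"ry": 0,"rz": 0,"x": 0,"y": 0,"z": 0.04,"jaw": 0},{"rx": 0,"ry": 0,"rz": 0,"x": 0,"y": 0,"z": 0.04,"jaw": 0},{"rx": 0,"ry": 0,"rz": 0,"x": 0,"y": 0,"z": 0.04,"jaw": 0},{"rx": 0,"ry": 0,"rz": 0,"x": 0,"y": 0,"z": 0.04,"jaw": 0},{"rx": 0,"ry": 0,"rz": 0,"x": 0,"y": 0,"z": 0.04,"jaw": 0},{"rx": 0,"ry": 0,"rz": 0,"x": 0,"y": 0,"z": 0.03,"jaw": 0}]'

```text
clock: 2.5
tcp_pos: [517.3, -92.2, 72.9]
eef_rot: [0.024, 1.0, 0.0, -0.001]
force: [1.0, 0.0, -0.8]
width: 0.7
grasp_force: 0.0
```

```bash
python3 -c "
from h import *;st()
for n in('top','scene'):
    f=viewer.grab_frame(n);cv2.imwrite('pics/'+n+'1.png',f['color'][:,:,::-1])
"
```

```text
t 2.5 lap xyz [-55.57233555  33.1098357 ] 72.8618859748178 rot err [ 0.0006 -0.003  -0.    ] F lap [ 0.05926995 -1.01296512 -0.84834333] w 0.6599176647003832
```

View pics/scene1.png

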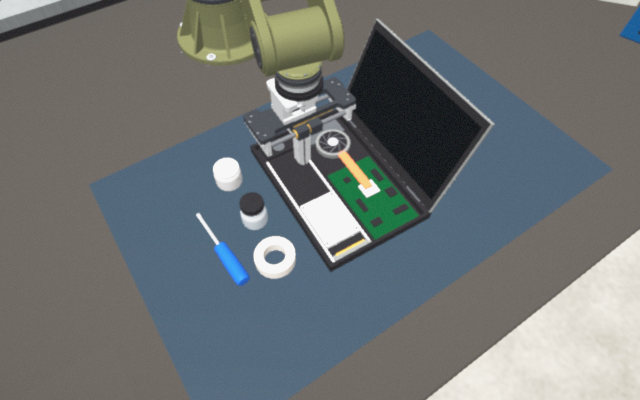

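The fingertip is at about (303, 163), over the bare bay floor behind the drive, and clear of everything else. I'll lower it.

step_arm --rows '[{"rx": 0,"ry": 0,"rz": 0,"x": 0,"y": -0.003,"z": 0.03,"jaw": 0},{"rx": 0,"ry": 0,"rz": 0,"x": 0,"y": 0,"z": 0.02,"jaw": 0},{"rx": 0,"ry": 0,"rz": 0,"x": 0,"y": 0,"z": 0.01,"jaw": 0},{"rx": 0,"ry": 0,"rz": 0,"x": 0,"y": 0,"z": 0,"jaw": 0}]'

```text
clock: 3.0
tcp_pos: [518.2, -95.4, 15.6]
eef_rot: [0.024, 1.0, 0.0, -0.0]
force: [0.8, 0.1, -0.7]
width: 0.5
grasp_force: 0.0
```

```bash
python3 -c "from h import *;st()"
```

```text
t 3.0 lap xyz [-58.76286521  32.06793226] 15.635685092498235 rot err [ 0.0001 -0.0008 -0.    ] F lap [ 0.15787485 -0.83479204 -0.68934647] w 0.45874089448437005
```

step_arm --rows '[{"rx": 0,"ry": 0,"rz": 0,"x": 0,"y": 0,"z": 0.006,"jaw": 0},{"rx": 0,"ry": 0,"rz": 0,"x": -0.015,"y": 0,"z": 0,"jaw": 0},{"rx": 0,"ry": 0,"rz": 0,"x": -0.015,"y": 0,"z": 0,"jaw": 0},{"rx": 0,"ry": 0,"rz": 0,"x": -0.005,"y": 0,"z": 0,"jaw": 0},{"rx": 0,"ry": 0,"rz": 0,"x": -0.005,"y": 0,"z": 0,"jaw": 0},{"rx": 0,"ry": 0,"rz": 0,"x": 0,"y": 0,"z": 0,"jaw": 0}]'

```text
clock: 3.6
tcp_pos: [558.4, -97.4, 9.8]
eef_rot: [0.024, 1.0, -0.0, 0.0]
force: [0.2, 0.7, 0.7]
width: 0.3
grasp_force: 0.0
```

```bash
python3 -c "from h import *;st()"
```

```text
t 3.6 lap xyz [-58.76224235  -8.12610834] 9.759586512776107 rot err [-0.0001  0.0006  0.0002] F lap [ 0.69125353 -0.18643637  0.67419953] w 0.34211211400597263
```

step_arm --rows '[{"rx": 0,"ry": 0,"rz": 0,"x": -0.003,"y": 0,"z": 0,"jaw": 0},{"rx": 0,"ry": 0,"rz": 0,"x": -0.003,"y": 0,"z": 0,"jaw": 0},{"rx": 0,"ry": 0,"rz": 0,"x": -0.002,"y": 0,"z": 0,"jaw": 0},{"rx": 0,"ry": 0,"rz": 0,"x": -0.002,"y": 0,"z": 0,"jaw": 0}]'

```text
clock: 4.0
tcp_pos: [568.1, -97.9, 9.5]
eef_rot: [0.024, 1.0, 0.0, -0.0]
force: [-2.5, 0.3, 0.9]
width: 0.5
grasp_force: 1.0
```

step_arm --rows '[{"rx": 0,"ry": 0,"rz": 0,"x": -0.002,"y": 0,"z": 0,"jaw": 0},{"rx": 0,"ry": 0,"rz": 0,"x": -0.002,"y": 0,"z": 0,"jaw": 0}]'

```text
clock: 4.2
tcp_pos: [572.3, -98.1, 9.5]
eef_rot: [0.024, 1.0, -0.0, -0.0]
force: [-3.2, -1.1, 1.8]
width: 0.4
grasp_force: 1.0
```

step_arm --rows '[{"rx": 0,"ry": 0,"rz": 0,"x": -0.002,"y": 0,"z": 0,"jaw": 0}]'

```text
clock: 4.3
tcp_pos: [574.3, -98.2, 9.5]
eef_rot: [0.024, 1.0, -0.0, -0.0]
force: [-2.5, 0.2, 2.0]
width: 0.2
grasp_force: 1.0
```

step_arm --rows '[{"rx": 0,"ry": 0,"rz": 0,"x": -0.001,"y": 0,"z": 0,"jaw": 0}]'

```text
clock: 4.4
tcp_pos: [575.3, -98.3, 9.4]
eef_rot: [0.024, 1.0, -0.0, -0.0]
force: [-1.7, -1.1, 1.5]
width: 0.9
grasp_force: 1.0
```

```bash
python3 -c "from h import *;st()"
```

```text
t 4.4 lap xyz [-58.81923634 -25.06130321] 9.416643390944817 rot err [-0.0001 -0.      0.    ] F lap [-1.17325255  1.65742445  1.50247127] w 0.9138107417621179
```

step_arm --rows '[{"rx": 0,"ry": 0,"rz": 0,"x": -0.001,"y": 0,"z": 0,"jaw": 0},{"rx": 0,"ry": 0,"rz": 0,"x": -0.001,"y": 0,"z": 0,"jaw": 0},{"rx": 0,"ry": 0,"rz": 0,"x": -0.001,"y": 0,"z": 0,"jaw": 0}]'

```text
clock: 4.7
tcp_pos: [578.2, -98.4, 9.4]
eef_rot: [0.024, 1.0, -0.0, -0.0]
force: [-2.3, -1.0, 0.4]
width: 0.1
grasp_force: 1.0
```

step_arm --rows '[{"rx": 0,"ry": 0,"rz": 0,"x": -0.001,"y": 0,"z": 0,"jaw": 0}]'

```text
clock: 4.8
tcp_pos: [579.2, -98.4, 9.4]
eef_rot: [0.024, 1.0, -0.0, -0.0]
force: [-1.0, -1.3, 2.2]
width: 0.1
grasp_force: 1.0
```

step_arm --rows '[{"rx": 0,"ry": 0,"rz": 0,"x": -0.001,"y": 0,"z": 0,"jaw": 0}]'

```text
clock: 4.9
tcp_pos: [579.9, -98.4, 9.4]
eef_rot: [0.024, 1.0, 0.0, -0.0]
force: [-8.6, -1.5, 4.0]
width: 0.6
grasp_force: 4.1
```

step_arm --rows '[{"rx": 0,"ry": 0,"rz": 0,"x": 0,"y": 0,"z": 0,"jaw": 0}]'

```text
clock: 5.0
tcp_pos: [579.8, -98.5, 9.3]
eef_rot: [0.024, 1.0, 0.0, -0.001]
force: [-5.2, -0.9, 2.5]
width: 0.6
grasp_force: 2.3
```

```bash
python3 -c "
from h import *;st()
f=viewer.grab_frame('top');np.save('top2.npy',f,allow_pickle=True)
g=viewer.grab_frame('scene');np.save('scene2.npy',g,allow_pickle=True)
a=cv2.resize(f['color'][110:300,140:350],None,fx=3,fy=3,interpolation=cv2.INTER_CUBIC)[30:310,400:]
b=cv2.resize(g['color'][15:275,240:500],None,fx=2.3,fy=2.3,interpolation=cv2.INTER_CUBIC)[300:,100:340]
h=max(a.shape[0],b.shape[0]);o=np.zeros((h,a.shape[1]+b.shape[1],3),np.uint8);o[:a.shape[0],:a.shape[1]]=a;o[:b.shape[0],a.shape[1]:]=b
cv2.imwrite('pics/c.png',o[:,:,::-1])"
```

```text
t 5.0 lap xyz [-58.79520265 -29.58084142] 9.341706752364749 rot err [ 0.0001 -0.0014 -0.    ] F lap [-1.16366492  5.10837875  2.47348057] w 0.6421374672716033
```

View pics/c.png

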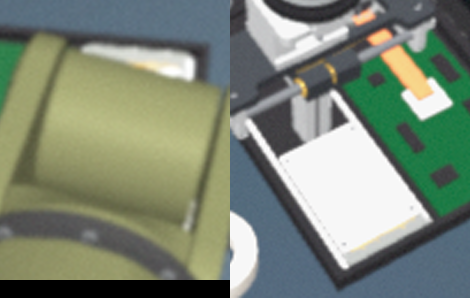

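The dark gap at the connector is gone, and the drive reaches the connector at crop (400, 225). I'll nudge it once more to confirm it's against the stop.

step_arm --rows '[{"rx": 0,"ry": 0,"rz": 0,"x": -0.0005,"y": 0,"z": 0,"jaw": 0},{"rx": 0,"ry": 0,"rz": 0,"x": 0,"y": 0,"z": 0,"jaw": 0}]'

```text
clock: 5.3
tcp_pos: [579.9, -98.4, 9.3]
eef_rot: [0.024, 1.0, 0.0, -0.001]
force: [-7.9, -0.7, 4.3]
width: 0.1
grasp_force: 4.1
```

step_arm --rows '[{"rx": 0,"ry": 0,"rz": 0,"x": 0.03,"y": 0,"z": 0,"jaw": 0},{"rx": 0,"ry": 0,"rz": 0,"x": 0,"y": 0,"z": -0.04,"jaw": 0},{"rx": 0,"ry": 0,"rz": 0,"x": 0,"y": 0,"z": -0.042,"jaw": 0},{"rx": 0,"ry": 0,"rz": 0,"x": 0,"y": 0,"z": -0.042,"jaw": 0},{"rx": 0,"ry": 0,"rz": 0,"x": 0,"y": 0,"z": -0.042,"jaw": 0},{"rx": 0,"ry": 0,"rz": 0,"x": 0,"y": 0,"z": -0.042,"jaw": 0},{"rx": 0,"ry": 0,"rz": 0,"x": 0,"y": 0,"z": -0.042,"jaw": 0},{"rx": 0,"ry": 0,"rz": 0,"x": 0,"y": 0,"z": -0.042,"jaw": 0}]'

```text
clock: 6.1
tcp_pos: [550.7, -96.8, 303.5]
eef_rot: [0.024, 1.0, 0.0, 0.001]
force: [0.3, -0.9, 0.1]
width: 0.2
grasp_force: 0.0
```

```bash
python3 - <<'E'
from h import *;st()
np.set_printoptions(precision=1,suppress=True)
f=viewer.grab_frame('scene')
p=np.load("pose.npy")
a=cv2.resize(f['color'][15:275,240:500],None,fx=2.3,fy=2.3,interpolation=cv2.INTER_CUBIC)
cv2.imwrite('pics/d.png',a[:,:,::-1])
# laptop shift check between first and now: lower board region phase correlation
g=np.load("scene.npy",allow_pickle=True).item()
G=lambda x:cv2.cvtColor(x['color'],cv2.COLOR_RGB2GRAY)[185:262,320:425].astype(np.float32)
print(cv2.phaseCorrelate(G(g),G(f)))
E
```

```text
t 6.1 lap xyz [-58.5196469   -0.40958405] 303.4839488203245 rot err [0.0001 0.0017 0.0003] F lap [-0.87241288 -0.31357651  0.13292945] w 0.24583888451484767
((0.0070884209836847845, -0.012871750175854402), 0.644667656774874)
```

View pics/d.png

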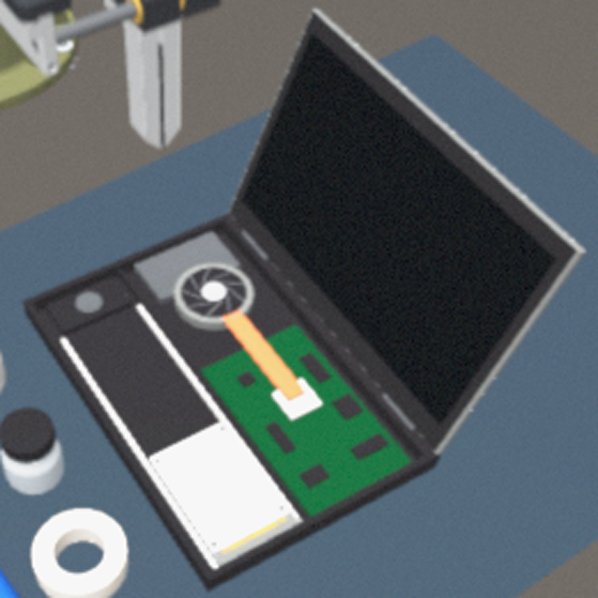

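The drive now sits against the connector at (255, 535) with no dark gap, and the laptop hasn't moved. Next I'll take the fingertips behind the screen.

step_arm --rows '[{"rx": 0,"ry": 0,"rz": 0,"x": 0,"y": 0.037,"z": 0,"jaw": 0},{"rx": 0,"ry": 0,"rz": 0,"x": 0,"y": 0.037,"z": 0,"jaw": 0},{"rx": 0,"ry": 0,"rz": 0,"x": 0,"y": 0.037,"z": 0,"jaw": 0},{"rx": 0,"ry": 0,"rz": 0,"x": 0,"y": 0.037,"z": 0,"jaw": 0},{"rx": 0,"ry": 0,"rz": 0,"x": 0,"y": 0.037,"z": 0,"jaw": 0},{"rx": 0,"ry": 0,"rz": 0,"x": 0,"y": 0.037,"z": 0,"jaw": 0},{"rx": 0,"ry": 0,"rz": 0,"x": 0,"y": 0.037,"z": 0,"jaw": 0},{"rx": 0,"ry": 0,"rz": 0,"x": 0,"y": 0.037,"z": 0,"jaw": 0}]'

```text
clock: 6.95
tcp_pos: [565.0, 200.5, 301.3]
eef_rot: [0.024, 1.0, 0.0, 0.0]
force: [0.0, -0.9, 0.0]
width: 0.2
grasp_force: 0.0
```

step_arm --rows '[{"rx": 0,"ry": 0,"rz": 0,"x": 0,"y": 0,"z": 0.035,"jaw": 0},{"rx": 0,"ry": 0,"rz": 0,"x": 0,"y": 0,"z": 0.035,"jaw": 0},{"rx": 0,"ry": 0,"rz": 0,"x": 0,"y": 0,"z": 0.033,"jaw": 0},{"rx": 0,"ry": 0,"rz": 0,"x": 0,"y": 0,"z": 0,"jaw": 0}]'

```text
clock: 7.35
tcp_pos: [563.4, 198.5, 194.1]
eef_rot: [0.024, 1.0, -0.001, -0.003]
force: [-0.2, -0.0, 0.9]
width: 0.4
grasp_force: 0.0
```

```bash
python3 - <<'E'
from h import *;st()
# finger -x face / corner path; contact r on outer face for theta, corner at (cx,cz); TCP = corner + 12.5
for th in np.arange(1.9,-.01,-.1):
    r=200 if th<1.57 else 210
    n=np.array([np.sin(th),np.cos(th)]);d=np.array([-np.cos(th),np.sin(th)])
    q=np.array([105,21])+r*d+7*n
    print(round(th,2),"corner",q.round(),"tcp x",round(q[0]+12.5))
E
```

```text
t 7.35 lap xyz [237.01867153   1.13776386] 194.12587717038633 rot err [-0.0024 -0.0081  0.0004] F lap [-0.0431089   0.20419532  0.88912126] w 0.3996603487012353
1.9 corner [180. 217.] tcp x 192
1.8 corner [160. 224.] tcp x 172
1.7 corner [139. 228.] tcp x 151
1.6 corner [118. 231.] tcp x 131
1.5 corner [ 98. 221.] tcp x 110
1.4 corner [ 78. 219.] tcp x 90
1.3 corner [ 58. 216.] tcp x 71
1.2 corner [ 39. 210.] tcp x 52
1.1 corner [ 21. 202.] tcp x 33
1.0 corner [  3. 193.] tcp x 15
0.9 corner [-14. 182.] tcp x -1
0.8 corner [-29. 169.] tcp x -17
0.7 corner [-43. 155.] tcp x -31
0.6 corner [-56. 140.] tcp x -44
0.5 corner [-67. 123.] tcp x -55
0.4 corner [-76. 105.] tcp x -64
0.3 corner [-84.  87.] tcp x -71
0.2 corner [-90.  68.] tcp x -77
0.1 corner [-93.  48.] tcp x -81
-0.0 corner [-95.  28.] tcp x -83
```

step_arm --rows '[{"rx": 0,"ry": 0,"rz": 0,"x": 0,"y": -0.012,"z": 0,"jaw": 0},{"rx": 0,"ry": 0,"rz": 0,"x": 0,"y": -0.012,"z": 0,"jaw": 0},{"rx": 0,"ry": 0,"rz": 0,"x": 0,"y": -0.006,"z": 0,"jaw": 0},{"rx": 0,"ry": 0,"rz": 0,"x": 0,"y": -0.004,"z": 0,"jaw": 0},{"rx": 0,"ry": 0,"rz": 0,"x": 0,"y": -0.004,"z": 0,"jaw": 0},{"rx": 0,"ry": 0,"rz": 0,"x": 0,"y": -0.004,"z": 0,"jaw": 0}]'

```text
clock: 7.95
tcp_pos: [563.2, 157.1, 199.3]
eef_rot: [0.024, 1.0, 0.001, 0.001]
force: [-0.6, 6.9, 5.7]
width: 0.6
grasp_force: 3.3
```

```bash
python3 -c "from h import *;st()"
```

```text
t 7.95 lap xyz [195.63010108  -0.68164484] 199.26759982808247 rot err [0.0021 0.0019 0.0003] F lap [6.85752529 0.93699878 5.66685078] w 0.6344252611860934
```

step_arm --rows '[{"rx": 0,"ry": 0,"rz": 0,"x": 0,"y": -0.005,"z": -0.001,"jaw": 0},{"rx": 0,"ry": 0,"rz": 0,"x": 0,"y": -0.005,"z": -0.001,"jaw": 0},{"rx": 0,"ry": 0,"rz": 0,"x": 0,"y": -0.005,"z": -0.001,"jaw": 0},{"rx": 0,"ry": 0,"rz": 0,"x": 0,"y": -0.005,"z": -0.001,"jaw": 0}]'

```text
clock: 8.35
tcp_pos: [562.2, 137.3, 203.4]
eef_rot: [0.024, 1.0, 0.001, 0.001]
force: [-0.0, 5.0, 4.3]
width: 0.7
grasp_force: 2.6
```

```bash
python3 -c "from h import *;st()"
```

```text
t 8.35 lap xyz [175.87468927  -0.67410096] 203.35598515121586 rot err [0.002  0.0021 0.0009] F lap [4.9997091  0.26952122 4.29659962] w 0.6690114337952939
```

step_arm --rows '[{"rx": 0,"ry": 0,"rz": 0,"x": 0,"y": -0.006,"z": -0.001,"jaw": 0},{"rx": 0,"ry": 0,"rz": 0,"x": 0,"y": -0.006,"z": -0.001,"jaw": 0},{"rx": 0,"ry": 0,"rz": 0,"x": 0,"y": -0.006,"z": -0.001,"jaw": 0},{"rx": 0,"ry": 0,"rz": 0,"x": 0,"y": -0.006,"z": -0.001,"jaw": 0},{"rx": 0,"ry": 0,"rz": 0,"x": 0,"y": -0.006,"z": -0.001,"jaw": 0},{"rx": 0,"ry": 0,"rz": 0,"x": 0,"y": -0.006,"z": -0.001,"jaw": 0}]'

```text
clock: 8.95
tcp_pos: [560.1, 100.2, 208.4]
eef_rot: [0.024, 1.0, -0.0, -0.0]
force: [-0.3, 4.4, 0.8]
width: 0.5
grasp_force: 1.7
```

step_arm --rows '[{"rx": 0,"ry": 0,"rz": 0,"x": 0,"y": -0.006,"z": 0,"jaw": 0},{"rx": 0,"ry": 0,"rz": 0,"x": 0,"y": -0.006,"z": 0,"jaw": 0},{"rx": 0,"ry": 0,"rz": 0,"x": 0,"y": -0.006,"z": 0,"jaw": 0},{"rx": 0,"ry": 0,"rz": 0,"x": 0,"y": -0.006,"z": 0,"jaw": 0},{"rx": 0,"ry": 0,"rz": 0,"x": 0,"y": -0.006,"z": 0,"jaw": 0}]'

```text
clock: 9.45
tcp_pos: [558.6, 70.3, 208.3]
eef_rot: [0.024, 1.0, -0.0, -0.0]
force: [-0.8, 3.8, 0.5]
width: 0.5
grasp_force: 1.6
```

```bash
python3 -c "from h import *;st()"
```

```text
t 9.45 lap xyz [108.7146881  -0.2650551] 208.3115734985661 rot err [-0.0001 -0.0006 -0.    ] F lap [3.78347249 0.93483798 0.45744073] w 0.5074183521940333
```

step_arm --rows '[{"rx": 0,"ry": 0,"rz": 0,"x": 0,"y": -0.006,"z": 0,"jaw": 0},{"rx": 0,"ry": 0,"rz": 0,"x": 0,"y": -0.006,"z": 0,"jaw": 0},{"rx": 0,"ry": 0,"rz": 0,"x": 0,"y": -0.006,"z": 0,"jaw": 0},{"rx": 0,"ry": 0,"rz": 0,"x": 0,"y": -0.006,"z": 0.0005,"jaw": 0},{"rx": 0,"ry": 0,"rz": 0,"x": 0,"y": -0.006,"z": 0.001,"jaw": 0},{"rx": 0,"ry": 0,"rz": 0,"x": 0,"y": -0.006,"z": 0.001,"jaw": 0}]'

```text
clock: 10.05
tcp_pos: [556.9, 34.3, 205.8]
eef_rot: [0.024, 1.0, -0.0, -0.0]
force: [0.3, 3.2, -1.7]
width: 0.2
grasp_force: 1.3
```

step_arm --rows '[{"rx": 0,"ry": 0,"rz": 0,"x": 0,"y": -0.006,"z": 0.0015,"jaw": 0},{"rx": 0,"ry": 0,"rz": 0,"x": 0,"y": -0.006,"z": 0.002,"jaw": 0},{"rx": 0,"ry": 0,"rz": 0,"x": 0,"y": -0.006,"z": 0.002,"jaw": 0},{"rx": 0,"ry": 0,"rz": 0,"x": 0,"y": -0.006,"z": 0.002,"jaw": 0},{"rx": 0,"ry": 0,"rz": 0,"x": 0,"y": -0.006,"z": 0.0025,"jaw": 0},{"rx": 0,"ry": 0,"rz": 0,"x": 0,"y": -0.006,"z": 0.0025,"jaw": 0}]'

```text
clock: 10.65
tcp_pos: [555.4, -1.7, 193.4]
eef_rot: [0.024, 1.0, -0.0, 0.0]
force: [-0.7, 1.2, 2.7]
width: 0.5
grasp_force: 1.2
```

```bash
python3 -c "from h import *;st()"
```

```text
t 10.65 lap xyz [36.61963328 -0.53786338] 193.41405146949018 rot err [-0.0002  0.0006 -0.0001] F lap [1.17144516 0.80678374 2.70852744] w 0.5440655439875212
```

step_arm --rows '[{"rx": 0,"ry": 0,"rz": 0,"x": 0,"y": -0.0055,"z": 0.003,"jaw": 0},{"rx": 0,"ry": 0,"rz": 0,"x": 0,"y": -0.0055,"z": 0.003,"jaw": 0},{"rx": 0,"ry": 0,"rz": 0,"x": 0,"y": -0.0055,"z": 0.003,"jaw": 0},{"rx": 0,"ry": 0,"rz": 0,"x": 0,"y": -0.005,"z": 0.0035,"jaw": 0},{"rx": 0,"ry": 0,"rz": 0,"x": 0,"y": -0.005,"z": 0.0035,"jaw": 0},{"rx": 0,"ry": 0,"rz": 0,"x": 0,"y": -0.005,"z": 0.0035,"jaw": 0},{"rx": 0,"ry": 0,"rz": 0,"x": 0,"y": -0.005,"z": 0.004,"jaw": 0},{"rx": 0,"ry": 0,"rz": 0,"x": 0,"y": -0.005,"z": 0.004,"jaw": 0}]'

```text
clock: 11.45
tcp_pos: [553.2, -43.0, 165.6]
eef_rot: [0.024, 1.0, -0.0, -0.0]
force: [0.6, 1.3, 2.8]
width: 0.8
grasp_force: 1.0
```

step_arm --rows '[{"rx": 0,"ry": 0,"rz": 0,"x": 0,"y": -0.005,"z": 0.004,"jaw": 0},{"rx": 0,"ry": 0,"rz": 0,"x": 0,"y": -0.0045,"z": 0.0045,"jaw": 0},{"rx": 0,"ry": 0,"rz": 0,"x": 0,"y": -0.0045,"z": 0.0045,"jaw": 0},{"rx": 0,"ry": 0,"rz": 0,"x": 0,"y": -0.0045,"z": 0.0045,"jaw": 0},{"rx": 0,"ry": 0,"rz": 0,"x": 0,"y": -0.004,"z": 0.005,"jaw": 0},{"rx": 0,"ry": 0,"rz": 0,"x": 0,"y": -0.004,"z": 0.005,"jaw": 0},{"rx": 0,"ry": 0,"rz": 0,"x": 0,"y": -0.004,"z": 0.005,"jaw": 0}]'

```text
clock: 12.15
tcp_pos: [551.8, -73.4, 133.0]
eef_rot: [0.024, 1.0, -0.0, -0.0]
force: [0.3, -0.0, 1.8]
width: 0.3
grasp_force: 0.8
```

```bash
python3 -c "from h import *;st()"
```

```text
t 12.15 lap xyz [-35.11607723  -0.40999775] 133.00456256275163 rot err [-0.0001 -0.      0.    ] F lap [-0.01565985 -0.31191017  1.76579926] w 0.26177446336018345
```

step_arm --rows '[{"rx": 0,"ry": 0,"rz": 0,"x": 0,"y": -0.0035,"z": 0.005,"jaw": 0},{"rx": 0,"ry": 0,"rz": 0,"x": 0,"y": -0.0035,"z": 0.005,"jaw": 0},{"rx": 0,"ry": 0,"rz": 0,"x": 0,"y": -0.0035,"z": 0.0055,"jaw": 0},{"rx": 0,"ry": 0,"rz": 0,"x": 0,"y": -0.003,"z": 0.0055,"jaw": 0},{"rx": 0,"ry": 0,"rz": 0,"x": 0,"y": -0.003,"z": 0.0055,"jaw": 0},{"rx": 0,"ry": 0,"rz": 0,"x": 0,"y": -0.003,"z": 0.0055,"jaw": 0}]'

```text
clock: 12.75
tcp_pos: [550.8, -92.7, 100.9]
eef_rot: [0.024, 1.0, 0.0, -0.0]
force: [-0.8, 0.3, 1.1]
width: 0.1
grasp_force: 0.6
```

step_arm --rows '[{"rx": 0,"ry": 0,"rz": 0,"x": 0,"y": -0.0025,"z": 0.006,"jaw": 0},{"rx": 0,"ry": 0,"rz": 0,"x": 0,"y": -0.0025,"z": 0.006,"jaw": 0},{"rx": 0,"ry": 0,"rz": 0,"x": 0,"y": -0.0025,"z": 0.006,"jaw": 0},{"rx": 0,"ry": 0,"rz": 0,"x": 0,"y": -0.002,"z": 0.006,"jaw": 0},{"rx": 0,"ry": 0,"rz": 0,"x": 0,"y": -0.002,"z": 0.006,"jaw": 0},{"rx": 0,"ry": 0,"rz": 0,"x": 0,"y": -0.002,"z": 0.006,"jaw": 0}]'

```text
clock: 13.35
tcp_pos: [550.1, -106.0, 64.8]
eef_rot: [0.024, 1.0, 0.0, -0.0]
force: [-0.3, 1.4, 1.2]
width: 0.2
grasp_force: 0.5
```

```bash
python3 -c "from h import *;st()"
```

```text
t 13.35 lap xyz [-67.7823973   -0.33137779] 64.84310514329857 rot err [ 0.0003 -0.0003  0.    ] F lap [1.35320441 0.39467027 1.15960127] w 0.20658840153958305
```

step_arm --rows '[{"rx": 0,"ry": 0,"rz": 0,"x": 0,"y": -0.001,"z": 0.006,"jaw": 0},{"rx": 0,"ry": 0,"rz": 0,"x": 0,"y": -0.001,"z": 0.006,"jaw": 0},{"rx": 0,"ry": 0,"rz": 0,"x": 0,"y": -0.001,"z": 0.006,"jaw": 0},{"rx": 0,"ry": 0,"rz": 0,"x": 0,"y": -0.001,"z": 0.005,"jaw": 0},{"rx": 0,"ry": 0,"rz": 0,"x": 0,"y": 0,"z": 0.004,"jaw": 0},{"rx": 0,"ry": 0,"rz": 0,"x": 0,"y": 0,"z": 0.003,"jaw": 0}]'

```text
clock: 13.95
tcp_pos: [550.0, -110.0, 35.1]
eef_rot: [0.024, 1.0, -0.0, -0.0]
force: [-0.1, -1.1, 0.9]
width: 0.4
grasp_force: 0.5
```

step_arm --rows '[{"rx": 0,"ry": 0,"rz": 0,"x": 0,"y": 0,"z": 0.002,"jaw": 0},{"rx": 0,"ry": 0,"rz": 0,"x": 0,"y": 0,"z": 0.001,"jaw": 0}]'

```text
clock: 14.15
tcp_pos: [550.0, -110.0, 32.3]
eef_rot: [0.024, 1.0, -0.0, -0.0]
force: [-0.9, -1.2, 1.7]
width: 0.5
grasp_force: 0.5
```

step_arm --rows '[{"rx": 0,"ry": 0,"rz": 0,"x": 0,"y": 0,"z": 0.001,"jaw": 0}]'

```text
clock: 14.25
tcp_pos: [550.1, -110.0, 31.5]
eef_rot: [0.024, 1.0, -0.0, 0.0]
force: [0.4, -0.8, -0.3]
width: 0.5
grasp_force: 0.5
```

Now I'll go down in small steps until the bumpers push back.

step_arm --rows '[{"rx": 0,"ry": 0,"rz": 0,"x": 0,"y": 0,"z": 0.001,"jaw": 0},{"rx": 0,"ry": 0,"rz": 0,"x": 0,"y": 0,"z": 0.001,"jaw": 0}]'

```text
clock: 14.45
tcp_pos: [550.1, -110.0, 29.5]
eef_rot: [0.024, 1.0, -0.0, 0.0]
force: [-0.8, -0.8, 1.4]
width: 0.9
grasp_force: 0.5
```

step_arm --rows '[{"rx": 0,"ry": 0,"rz": 0,"x": 0,"y": 0,"z": 0.001,"jaw": 0}]'

```text
clock: 14.55
tcp_pos: [550.1, -110.0, 28.4]
eef_rot: [0.024, 1.0, -0.0, 0.0]
force: [-1.2, -1.7, 1.0]
width: 0.6
grasp_force: 0.5
```

step_arm --rows '[{"rx": 0,"ry": 0,"rz": 0,"x": 0,"y": 0,"z": 0.0005,"jaw": 0}]'

```text
clock: 14.65
tcp_pos: [550.1, -110.0, 28.2]
eef_rot: [0.024, 1.0, -0.0, 0.0]
force: [-3.0, -0.3, 8.6]
width: 0.5
grasp_force: 4.5
```

step_arm --rows '[{"rx": 0,"ry": 0,"rz": 0,"x": 0,"y": 0,"z": 0.0005,"jaw": 0},{"rx": 0,"ry": 0,"rz": 0,"x": 0,"y": 0,"z": 0,"jaw": 0}]'

```text
clock: 14.85
tcp_pos: [550.1, -110.0, 28.2]
eef_rot: [0.024, 1.0, -0.0, 0.0]
force: [-4.0, -0.5, 10.5]
width: 0.5
grasp_force: 5.1
```

It's firm against the stop at z = 28.2. I'll lift off and check.

step_arm --rows '[{"rx": 0,"ry": 0,"rz": 0,"x": 0,"y": 0,"z": -0.005,"jaw": 0},{"rx": 0,"ry": 0,"rz": 0,"x": 0,"y": 0,"z": -0.03,"jaw": 0},{"rx": 0,"ry": 0,"rz": 0,"x": 0,"y": 0,"z": -0.04,"jaw": 0},{"rx": 0,"ry": 0,"rz": 0,"x": 0,"y": 0,"z": -0.04,"jaw": 0},{"rx": 0,"ry": 0,"rz": 0,"x": 0,"y": 0,"z": -0.04,"jaw": 0},{"rx": 0,"ry": 0,"rz": 0,"x": 0.03,"y": 0,"z": -0.03,"jaw": 0},{"rx": 0,"ry": 0,"rz": 0,"x": 0.04,"y": 0,"z": 0,"jaw": 0},{"rx": 0,"ry": 0,"rz": 0,"x": 0.04,"y": 0,"z": 0,"jaw": 0}]'

```text
clock: 15.65
tcp_pos: [439.0, -104.5, 213.0]
eef_rot: [0.024, 1.0, -0.0, 0.001]
force: [0.0, -1.1, -0.5]
width: 0.1
grasp_force: 0.0
```

```bash
python3 - <<'E'
from h import *;st()
np.set_printoptions(precision=4,suppress=True)
f=viewer.grab_frame('scene');cv2.imwrite('pics/e.png',f['color'][:,:,::-1])
p=np.load("pose.npy");P=pts(f).reshape(-1,3);P=P[np.isfinite(P[:,0])]
c,s=np.cos(p[2]),np.sin(p[2]);l=(P[:,:2]-p[:2])@np.array([[c,-s],[s,c]])
m=(l[:,0]>-95)&(l[:,0]<95)&(l[:,1]>-140)&(l[:,1]<60)&(P[:,2]<60)&(P[:,2]>5)
A=np.c_[l[m],np.ones(m.sum())];print(m.sum(),np.linalg.lstsq(A,P[m,2],rcond=None)[0])
E
```

```text
t 15.65 lap xyz [-71.60411047 110.76570665] 212.9610798072506 rot err [-0.0003  0.0017  0.0004] F lap [-1.11202925 -0.05895891 -0.48759738] w 0.07451733881805388
8564 [ 0.0012 -0.0004 28.2164]
```

View pics/e.png

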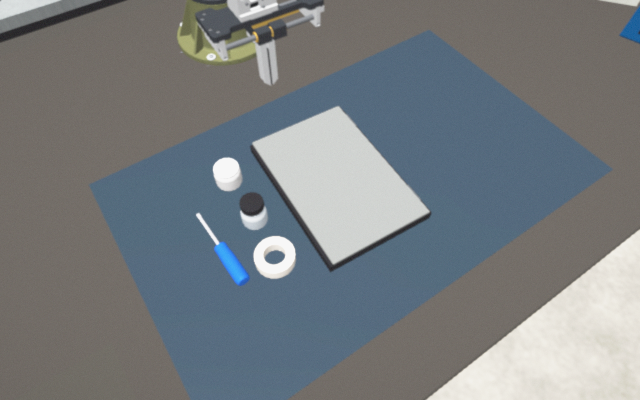

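The lid is flat (slope about 0.001, z = 28.2) over (252–428, 110–260). The laptop is in the same place, the bystanders are where they were, and the arm is clear.

```bash
python3 -c "
from rig import bot;print(bot.hand_in())"
```

```text
the job is handed in; nothing more can be done
None
```

I pushed the drive home against its connector stop, then folded the screen fully shut (lid flat at z = 28 mm); the laptop and the other things on the bench stayed in place, and I handed the job in at about 16 s of the 64 s allowed.

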